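# Close up the book row with the sliding bookend

### The job

The books in the rack on the hall sideboard stand loosely: close up the row by pushing the sliding bookend along its slotted rail towards them with your fingertips, from its outer side. It clicks through several notches on the way; stop as soon as it drops into the last one, where only a few millimetres of play are left in the row, and leave it sitting in that notch without driving it on past the notch or jamming the books. Only push the bookend: do not pinch it, do not touch or lift the books, keep them standing upright, and leave the other things on the sideboard where they are.

Things in the scene. Friction and masses are not known exactly. Their poses are not given: they have to be found in the camera images.
- book_rack: Book rack fixed on the sideboard, 150 mm deep (x), 420 long (y). Origin: at sideboard height under the rail, 200 mm from the fixed end's inner face (at -y, 169 mm high); z up. Books stand on two runners, tops at z = 20 mm, between side lips 30 mm high. A steel rail (top z = 10) lies between the runners, with cross slots (notches) every 20 mm. The sliding bookend is on the +y side.
- bookend (a joint): Travel of the sliding bookend (m), growing towards the books (-y of the rack); starts at 0. It clicks into notches every 0.02; the last one the books allow is 0.18, where the closed row has 8 mm of play (at 0.188 it jams). Leaving a notch takes a push growing to 11 to 20 N over 5 mm; about half-way to the next the push falls to nothing and the bookend jumps on into that notch by itself.
- thumb_tab (a point): Where to push: centre of the outer face of the bookend's upright steel tab, 44 mm above the sideboard. Axes as the rack's; +y points outwards, push towards -y. Tab 44 mm wide (x), 5 thick, from 22 to 67 mm above the sideboard. A carriage 40 wide, 50 high joins it to the upright plate (110 wide, 4 thick, top at 172 mm, outer face 75 mm from the tab's), with a slanting stay between them.
- last_notch (a point): Centre of the last notch (slot in the rail), 10 mm above the sideboard. When the bookend sits in it, the tab's outer face is 41 mm from it towards the rack's +y. For 120 mm past the rack's +y end nothing stands within 100 mm of the rail's line.
- book1: Book with dark red covers: 34 mm thick (its y), 128 mm deep (x), 190 mm tall, standing upright on the runners; the order of the four varies. Origin: centre of its underside; z up. Loose, 0.2 to 0.6 kg.
- book2: Book with cream covers, the thinnest: 28 mm thick (its y), 120 mm deep (x), 176 mm tall, standing upright on the runners; the order of the four varies. Origin: centre of its underside; z up. Loose, 0.2 to 0.6 kg.
- book3: Book with dark green covers, the thickest and tallest: 40 mm thick (its y), 130 mm deep (x), 200 mm tall, standing upright on the runners; the order of the four varies. Origin: centre of its underside; z up. Loose, 0.2 to 0.6 kg.
- book4: Book with brown covers: 30 mm thick (its y), 122 mm deep (x), 182 mm tall, standing upright on the runners; the order of the four varies. Origin: centre of its underside; z up. Loose, 0.2 to 0.6 kg.
- torch: Bystander: metal torch standing on its head in front of the rack, 132 mm tall, 42 mm across. Origin: centre of its underside. Loose; leave it alone.
- polish_tin: Bystander: flat round polish tin in front of the rack, 84 mm across, 29 mm tall. Origin: centre of its underside. Loose; leave it alone.
- glasses_case: Bystander: black glasses case lying behind the rack, 160 x 62 x 36 mm. Origin: centre of its underside. Loose; leave it alone.
- shoe_brush: Bystander: wooden shoe brush, 150 x 50 x 44 mm, left of the rack (+y). Origin: centre of its underside. Loose; leave it alone.
- key_dish: Bystander: white bowl with keys, 130 mm across, 35 mm tall, right of the rack (-y). Origin: centre of its underside. Loose; leave it alone.
- pot_plant: Bystander: plant in a white pot 116 mm across, about 200 mm tall, right of the rack (-y). Origin: centre of its underside. Loose; leave it alone.
- cleaner_bottle: Bystander: clear bottle with a white cap, 60 mm across, 170 mm tall, behind the rack near its fixed end. Origin: centre of its underside. Loose; leave it alone.
Mind the look-alikes: they are no part of the job. Leave any orange look-alike of the book4 alone. Leave any yellow look-alike of the book1 alone.

How it is judged:
On the way:
1. the bookend is on its way along the rail with the hand at it (value of joint bookend between 0.05 and 0.17 m and distance between the grasp point and thumb_tab below 0.15 m), for 0.1 s.
At the end, for the whole second after the job is handed in: The bookend sits in the last notch (joint 0.18 within 2.5 mm) and is at rest; all four books stand on the runners between the bookend and the fixed end, upright within 5 degrees and at rest (value of joint bookend between 0.1775 and 0.1825 m and velocity of joint bookend between -0.003 and 0.003 m/s and angle between each of book1, book2, book3, book4's own z axis and vertical below 0.09 rad and linear speed of each of book1, book2, book3, book4 below 0.01 m/s and z of book1 in the frame of book_rack between 0.015 and 0.025 m and y of book1 in the frame of book_rack between -0.192 and -0.068 m and z of book2 in the frame of book_rack between 0.015 and 0.025 m and y of book2 in the frame of book_rack between -0.192 and -0.068 m and z of book3 in the frame of book_rack between 0.015 and 0.025 m and y of book3 in the frame of book_rack between -0.192 and -0.068 m and z of book4 in the frame of book_rack between 0.015 and 0.025 m and y of book4 in the frame of book_rack between -0.192 and -0.068 m); the robot touches nothing.
It fails at once if the bookend is driven more than 5 mm past the last notch, or the books are jammed (more than 15 N between two of them) (value of joint bookend above 0.185 m or contact force between book1 and book2 above 15 N or contact force between any of book1, book2 and book3 above 15 N or contact force between any of book1, book2, book3 and book4 above 15 N).
It fails at once if the robot touches a book (more than 1 N) (contact force between any of the arm, the fingers and book1 above 1 N or contact force between any of the arm, the fingers and book2 above 1 N or contact force between any of the arm, the fingers and book3 above 1 N or contact force between any of the arm, the fingers and book4 above 1 N).
It fails at once if a book is lifted more than 15 mm off the runners (z of any of book1, book2, book3, book4 in the frame of book_rack above 0.035 m).
It fails at once if the bookend's tab, carriage or plate is taken between the fingers (the grasp point lies inside it) ((x of the grasp point in the frame of thumb_tab between -0.022 and 0.022 m and y of the grasp point in the frame of thumb_tab between -0.075 and -0.0005 m and z of the grasp point in the frame of thumb_tab below 0.01 m) or (x of the grasp point in the frame of thumb_tab between -0.055 and 0.055 m and y of the grasp point in the frame of thumb_tab between -0.082 and -0.072 m and z of the grasp point in the frame of thumb_tab below 0.125 m)).
It fails at once if another thing on the sideboard is moved more than 20 mm (distance of any of torch, polish_tin, glasses_case, shoe_brush, key_dish, pot_plant, cleaner_bottle from where it was at the start of the episode above 0.02 m).
It also fails if it takes over 48 s, if anything falls off the work surface, if the arm or the gripper's body presses on something with over 40 N, if the wrist force passes 120 N, or if a joint passes its speed limit or range.

### The arm

A 7-joint arm with a two-finger parallel gripper is mounted at the origin on the work surface. World frame = base frame: x ahead of the robot, y to its left, z up, the work surface at z = 0. Lengths are in m, angles in rad, forces in N, time in s.
With the tool pointing down it reaches from about 0.425 to 0.875 m from the base axis. Payload 4.7 kg.
Tool frame: the origin (TCP) lies at the very end of the fingers, on their centre line; the grasp point (between the pads) lies 19 mm behind it; z points along the fingers, y is the line along which they close (so a half turn about z gives the same grasp; the last joint's range is limited). The gripper opens to 87 mm and grips with 3 to 60 N. Pads are 19 mm wide; open, the fingers measure 117 mm over their backs; the gripper's body (75 mm by 190 mm) begins 51 mm behind the grasp point.
Start: joints at [-1.139, 0.321, -0.07, 1.45, 0.023, 1.371, -0.057], TCP at [0.264, 0.594, 0.223] pointing down, gripper open.
Joint ranges: [-2.86, 2.86], [-0.3, 2.09], [-1.38, 1.24], [0.06, 2.45], [-1.56, 4.7], [0.09, 2.05], [-2.69, 2.69]. Speed limits (rad/s): [2.57, 2.57, 3.14, 3.14, 3.14, 3.14, 3.14].

### API

Orientations are given as a rotation vector (axis times angle).
In Python, from bench import ctrl, imaging, ticket gives the robot as it stands.
- The arm moves only by the tool jog_arm, never from a script. Its argument "rows" is text: rows parted by semicolons, each of 7 numbers parted by spaces: the shift along the tool's x, y, z in cm, then the turn, a rotation vector about the tool's x, y, z in rad, then the closure, from -1 (fully open) to 1 (shut), so that 0 is half open. A call has 1 to 5 rows; each row shifts and turns the commanded pose from where the row before left it, along the tool's axes as they then stand; what a row does not reach is not made up. A row lasts 1/8 s, in which the tool goes at most 62.5 mm and 10.7 degrees, less where a joint would pass 70% of its speed; a pose out of reach is approached as far as the arm can. A call with a gripper value outside its range is refused whole. The fingers move at their own pace and stop on an object; "force" is the grip in N (left out, the last holds). Time passes only in rows, so rows that do not move let the fingers close. It gives the time, the measured TCP pose, the force, the opening and the grip force at its end, in the units of the state.
- ctrl.get_state(): the state, without advancing time (a new reading comes with each control period).
- imaging.get_image(name): name is "scene" or "side" or "wrist"; returns a dict with "img" (420x560x3 uint8, blue, green, red), "vertical_fov" (degrees; the focal length in pixels is half the picture's height over the tangent of half this angle, whatever the lens; pixels are square), "cx", "cy" (the principal point, pixels), "k1" (the pictures are not rectified: a ray, as slopes to the right and down, at radius r is drawn at 1 + k1 r^2 times it, then the intrinsics apply), "origin" and "orientation" of the camera in the world. Camera axes: x right, y down, z forward; pixel columns grow to the right and rows downward; lengths in m; the calibration is good to about 2 mm. A picture is of the moment at which its call begins. There is no depth.
- ticket.close_job(): hands the job in; it is judged then, once.
The state is a dict: "time": time; "joint_positions": joint angles; "qd": joint speeds; "joint_torque": joint torques, N m; "position": TCP position; "tool_rot": TCP orientation; "ft_force": force on the tool from outside, world axes, zero at the start; "torque": the same for the moment, N m; "grip_width": opening from 0.0 (shut) to 1.0 (fully open); "grip_force": force on a finger pad.
Only numpy, scipy, OpenCV 4.12 (cv2) and the standard library are available. Lean on these libraries where they do the work, as an engineer would, in place of code of your own. Each camera call takes 0.05 s, during which the arm holds its last target. There are 200 camera calls.

## Working session

There is one attempt and no reset: what is moved stays moved. The work goes in short steps, Python scripts to look and compute and a tool call to move; the robot and the scene stay as the last step left them, time stands still between calls to the robot, and variables do not carry over. Pictures are saved under pics/ and viewed, at most 10 in all, crops included, and the job is handed in when it is done.

Besides the shell and the picture viewer there is one more tool, called in YAML: its name, and indented under it one key for each argument. jog_arm: Moves the arm, as the interface text tells. Its arguments: {"type":"object","properties":{"rows":{"type":"string"},"force":{"type":"number"}},"required":["rows"]}

```bash
mkdir -p pics; python3 - <<'E'
from bench import ctrl, imaging
import cv2,pickle
s=ctrl.get_state();print(s['time'],s['position'],s['tool_rot'],s['grip_width'])
d={}
for n in("scene","side","wrist"):
    r=imaging.get_image(n);d[n]=r;cv2.imwrite(f"pics/{n}0.png",r['img'])
    print(n,r['origin'],r['orientation'],r['vertical_fov'],r['cx'],r['cy'],r['k1'])
pickle.dump(d,open('d0.pkl','wb'))
E
```

```text
0.0 [0.26356679 0.59355736 0.22145779] [-6.51357301e-01 -3.07305512e+00  2.95577231e-03] 0.9984576865271401
scene [ 0.55732772 -0.42437031  1.31964131] [-2.79332099 -0.16943231  0.02336522] 49.83110649839441 284.77649148291886 216.0300441394823 0.010906470822195976
side [0.85853935 0.19579382 1.25266278] [-1.58425897 -2.48496868  0.40944371] 49.76823106385164 285.22999083854063 215.6627889730521 0.010820858297038079
wrist [0.19552811 0.62483197 0.38342238] [2.43303555 1.58352991 0.21548467] 58.31901003474732 288.9387944064016 213.87681680131803 -0.09437551137704357
```

View pics/scene0.png

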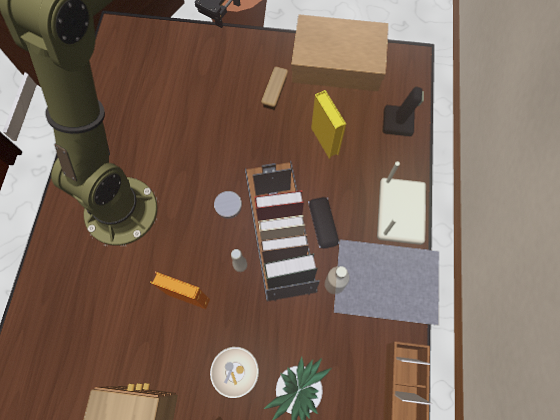

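View pics/side0.png

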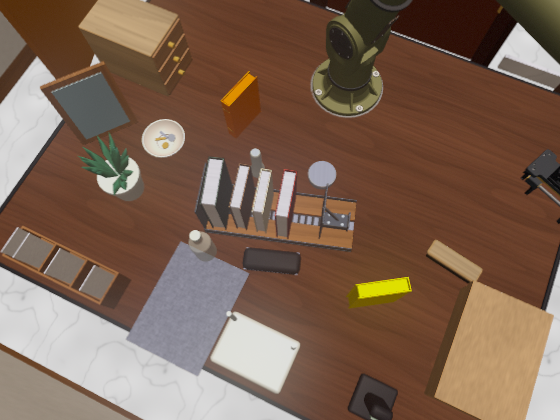

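View pics/wrist0.png

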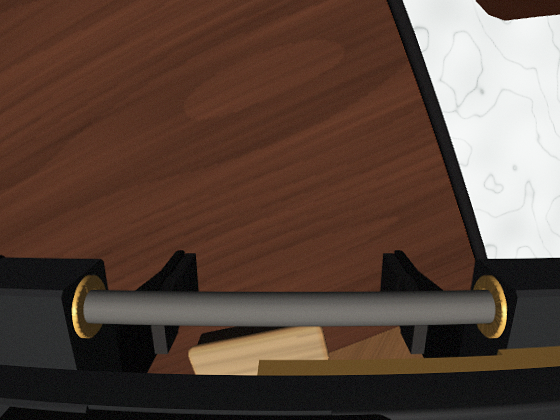

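```bash
python3 - <<'E'
import cv2
a=cv2.imread('pics/side0.png')[140:270,180:380];b=cv2.imread('pics/scene0.png')[145:315,220:360]
cv2.imwrite('pics/sc.png',cv2.resize(a,None,fx=4,fy=4,interpolation=cv2.INTER_CUBIC))
cv2.imwrite('pics/bc.png',cv2.resize(b,None,fx=3.5,fy=3.5,interpolation=cv2.INTER_CUBIC))
E
```

```text
(no output)
```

View pics/sc.png

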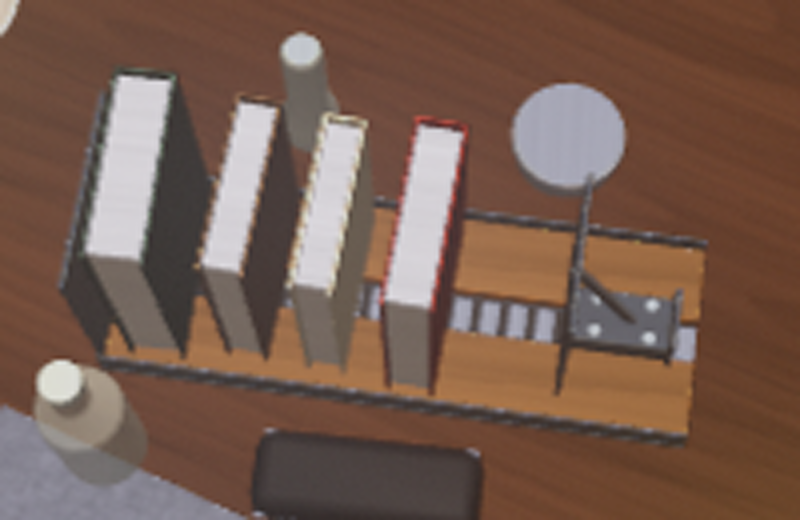

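View pics/bc.png

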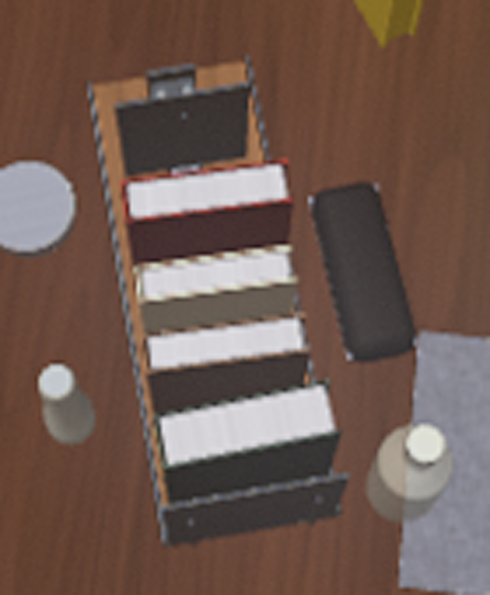

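```bash
cat > h.py <<'E'
import numpy as np, pickle
from scipy.spatial.transform import Rotation as R
def ray(r,u,v):
    f=210/np.tan(np.radians(r['vertical_fov'])/2)
    d=np.array([(u-r['cx'])/f,(v-r['cy'])/f]); s=d.copy()
    for _ in range(8): s=d/(1+r['k1']*(s@s))
    return np.array(r['origin']),R.from_rotvec(r['orientation']).as_matrix()@np.array([*s,1])
def onz(r,u,v,z):
    o,d=ray(r,u,v); return o+d*(z-o[2])/d[2]
E
python3 - <<'E'
from h import *
np.set_printoptions(precision=4,suppress=True)
d=pickle.load(open('d0.pkl','rb'))
S=lambda x,y,z:onz(d['side'],180+x/4-.375,140+y/4-.375,z)
C=lambda x,y,z:onz(d['scene'],220+x/3.5-.36,145+y/3.5-.36,z)
print('side lips',S(707,242,.03),S(688,442,.03),'far',S(105,358,.03))
print('scene lips',C(92,86,.03),C(250,58,.03),'far',C(163,540,.03))
print('side tab',S(680,290,.067),S(672,362,.067))
print('scene tab',C(148,71,.067),C(194,66,.067))
p=lambda n,u,v,z:print(n,onz(d[n],u,v,z))
print('yellow base'); p('scene',337,157,0);p('scene',313,122,0);p('side',358,307,0);p('side',410,296,0)
print('brush');p('scene',268,103,.02);p('side',430,245,.04);p('side',455,262,.04)
print('torch');p('scene',237,254,.132);p('side',255,153,.132)
M=R.from_rotvec([-6.51357301e-01,-3.07305512e+00,2.95577231e-03]).as_matrix();print(M)
E
```

```text
side lips [0.364  0.1808 0.03  ] [0.5066 0.2247 0.03  ] far [ 0.6233 -0.171   0.03  ]
scene lips [0.3672 0.1744 0.03  ] [0.5049 0.2195 0.03  ] far [ 0.485  -0.2207  0.03  ]
side tab [0.4196 0.1777 0.067 ] [0.4699 0.1926 0.067 ]
scene tab [0.4192 0.1776 0.067 ] [0.4586 0.1873 0.067 ]
yellow base
scene [0.6502 0.2679 0.    ]
scene [0.5597 0.3882 0.    ]
side [0.6383 0.3019 0.    ]
side [0.5503 0.4198 0.    ]
brush
scene [0.4028 0.43   0.02  ]
side [0.4051 0.4144 0.04  ]
side [0.4219 0.4915 0.04  ]
torch
scene [ 0.396  -0.1263  0.132 ]
side [ 0.3943 -0.1213  0.132 ]
[[-0.914   0.4057 -0.0006]
 [ 0.4057  0.914  -0.0018]
 [-0.0001 -0.0019 -1.    ]]
```

jog_arm:
  rows: "0 0 0 0 0 0.173 1; 0 0 0 0 0 0.173 1; 0 0 0 0 0 0.173 1; 0 0 0 0 0 0.173 1; 0 0 0 0 0 0.172 1"
  force: 20

```text
time: 0.78
position: [0.2637, 0.5939, 0.2221]
tool_rot: [1.885, 2.513, -0.001]
ft_force: [-0.2, 1.2, -0.1]
grip_width: 0.519
grip_force: 0.0
```

jog_arm:
  rows: "-4 0.6 0 0 0 0 1; -4 0.6 0 0 0 0 1; -4 0.6 0 0 0 0 1; -4 0.6 0 0 0 0 1; -4 0.6 0 0 0 0 1"

```text
time: 1.4
position: [0.3499, 0.4095, 0.2223]
tool_rot: [1.878, 2.518, -0.001]
ft_force: [0.1, -0.3, 1.4]
grip_width: 0.023
grip_force: 0.0
```

jog_arm:
  rows: "-4 0.6 0 0 0 0 1; -4 0.6 0 0 0 0 1; -4 0.6 0 0 0 0 1; -4 0.5 0 0 0 0 1; 0 0 0 0 0 0 1"

```text
time: 2.02
position: [0.4188, 0.2606, 0.2226]
tool_rot: [1.886, 2.512, -0.0]
ft_force: [-0.5, 1.4, 0.1]
grip_width: 0.007
grip_force: 0.0
```

```bash
cat > m.py <<'E'
from h import *
from bench import ctrl
np.set_printoptions(precision=4,suppress=True)
s=ctrl.get_state();M=R.from_rotvec(s['tool_rot']).as_matrix()
print(s['time'],s['position'],s['ft_force'],s['grip_width']);print(M)
print('tab in tool cm',100*M.T@(np.array([.441,.184,.044])-s['position']))
E
python3 m.py
```

```text
2.025 [0.4188 0.2606 0.2226] [-0.5267  1.3827  0.0976] 0.0071709277979235386
[[-0.2788  0.9603  0.0004]
 [ 0.9603  0.2788 -0.0005]
 [-0.0006  0.0002 -1.    ]]
tab in tool cm [-7.9639 -0.0042 17.8684]
```

jog_arm:
  rows: "0 0 5 0 0 0 1; 0 0 5 0 0 0 1; 0 0 5 0 0 0 1; 0 0 3.5 0 0 0 1; -3 0 0 0 0 0 1"

```text
time: 2.65
position: [0.4221, 0.2367, 0.0342]
tool_rot: [-1.869, -2.522, 0.009]
ft_force: [0.2, -1.2, 0.6]
grip_width: 0.006
grip_force: 0.0
```

jog_arm:
  rows: "-2.5 0 0 0 0 0 1; 0 0 0 0 0 0 1; 0 0 0 0 0 0 1"

```text
time: 3.02
position: [0.4324, 0.2129, 0.0376]
tool_rot: [-1.876, -2.519, -0.001]
ft_force: [-0.1, 0.3, -0.1]
grip_width: 0.004
grip_force: 0.0
```

```bash
python3 m.py; python3 - <<'E'
from bench import imaging
import cv2,numpy as np
a=imaging.get_image('side')['img'][140:270,240:400];b=imaging.get_image('wrist')['img']
cv2.imwrite('pics/s1.png',np.hstack([cv2.resize(a,(400,325)),cv2.resize(b,(400,325))]))
E
```

```text
3.025 [0.4324 0.2129 0.0376] [-0.0953  0.2575 -0.0622] 0.004086534334345922
[[-0.2863  0.9581 -0.0001]
 [ 0.9581  0.2863  0.0009]
 [ 0.0009  0.0002 -1.    ]]
tab in tool cm [-3.0161 -0.0058 -0.6429]
```

View pics/s1.png

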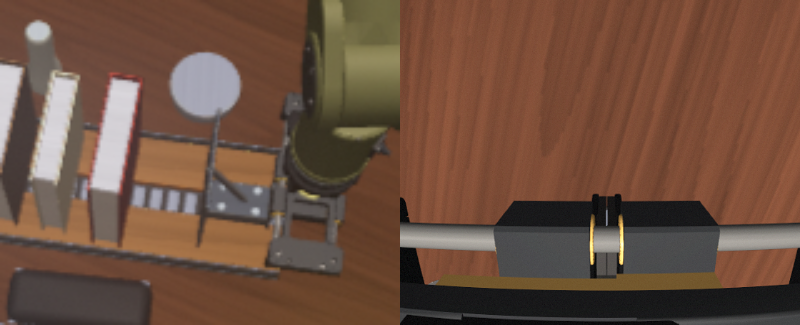

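The hand stands just outside the tab (crop pixel about 285,200), closed and lined up with the rail. The plate and the books are untouched.

jog_arm:
  rows: "-1.2 0 0 0 0 0 1; 0 0 0 0 0 0 1; -0.3 0 0 0 0 0 1; 0 0 0 0 0 0 1"

```text
time: 3.62
position: [0.4372, 0.1969, 0.0376]
tool_rot: [1.879, 2.518, 0.0]
ft_force: [0.2, 0.7, 0.0]
grip_width: 0.007
grip_force: 0.0
```

jog_arm:
  rows: "-0.3 0 0 0 0 0 1; 0 0 0 0 0 0 1; 0 0 0 0 0 0 1"

```text
time: 4.0
position: [0.4378, 0.1949, 0.0376]
tool_rot: [-1.877, -2.518, -0.001]
ft_force: [-1.1, 4.1, -0.4]
grip_width: 0.005
grip_force: 1.8
```

jog_arm:
  rows: "-0.3 0 0 0 0 0 1; 0 0 0 0 0 0 1; 0 0 0 0 0 0 1"

```text
time: 4.38
position: [0.4383, 0.1933, 0.0376]
tool_rot: [-1.876, -2.518, -0.003]
ft_force: [-2.0, 7.6, -1.6]
grip_width: 0.004
grip_force: 3.4
```

jog_arm:
  rows: "-0.3 0 0 0 0 0 1; -0.3 0 0 0 0 0 1; -0.3 0 0 0 0 0 1; -0.3 0 0 0 0 0 1; 0 0 0 0 0 0 1"

```text
time: 5.0
position: [0.4424, 0.1792, 0.0376]
tool_rot: [-1.88, -2.517, 0.0]
ft_force: [-0.1, 0.0, 0.3]
grip_width: 0.004
grip_force: 0.0
```

jog_arm:
  rows: "-0.3 0 0 0 0 0 1; -0.3 0 0 0 0 0 1; -0.3 0 0 0 0 0 1; -0.2 0 0 0 0 0 1; 0 0 0 0 0 0 1"

```text
time: 5.62
position: [0.4445, 0.1725, 0.0377]
tool_rot: [-1.874, -2.518, -0.004]
ft_force: [-2.3, 7.9, -1.2]
grip_width: 0.001
grip_force: 4.7
```

```bash
cat > j.py <<'E'
from bench import ctrl
s=ctrl.get_state();p=s['position'];f=s['ft_force']
print(s['time'],p,'finger travel mm',1000*(.286*p[0]-.958*p[1]+.0635),'F',-.286*f[0]+.958*f[1])
E
python3 j.py
```

```text
5.625 [0.44446533 0.1724954  0.03765432] finger travel mm 25.366491351298897 F 8.254346970927221
```

jog_arm:
  rows: "-0.4 0 0 0 0 0 1; -0.4 0 0 0 0 0 1; -0.4 0 0 0 0 0 1; -0.4 0 0 0 0 0 1; -0.4 0 0 0 0 0 1"

```text
time: 6.25
position: [0.4502, 0.153, 0.0376]
tool_rot: [-1.875, -2.516, -0.004]
ft_force: [-3.4, 11.7, -1.3]
grip_width: 0.01
grip_force: 5.9
```

jog_arm:
  rows: "-0.4 0 0 0 0 0 1; -0.4 0 0 0 0 0 1; -0.4 0 0 0 0 0 1; -0.4 0 0 0 0 0 1; 0 0 0 0 0 0 1"

```text
time: 6.88
position: [0.4552, 0.1361, 0.0376]
tool_rot: [-1.878, -2.516, -0.002]
ft_force: [-2.5, 6.0, -0.3]
grip_width: 0.005
grip_force: 3.3
```

```bash
python3 j.py
```

```text
6.875 [0.45519121 0.13606811 0.03759858] finger travel mm 63.331441708192045 F 6.425527207816613
```

jog_arm:
  rows: "-0.4 0 0 0 0 0 1; -0.4 0 0 0 0 0 1; -0.4 0 0 0 0 0 1; -0.4 0 0 0 0 0 1; -0.4 0 0 0 0 0 1"

```text
time: 7.5
position: [0.4609, 0.1167, 0.0376]
tool_rot: [-1.878, -2.516, -0.002]
ft_force: [-3.0, 7.5, 0.3]
grip_width: 0.007
grip_force: 4.4
```

jog_arm:
  rows: "-0.4 0 0 0 0 0 1; -0.4 0 0 0 0 0 1; -0.4 0 0 0 0 0 1; -0.4 0 0 0 0 0 1; 0 0 0 0 0 0 1"

```text
time: 8.12
position: [0.466, 0.0997, 0.0376]
tool_rot: [-1.88, -2.517, -0.0]
ft_force: [-0.1, 2.1, -0.1]
grip_width: 0.005
grip_force: 0.5
```

```bash
python3 j.py;  python3 - <<'E'
from bench import imaging
import cv2,numpy as np
a=imaging.get_image('side')['img'][140:270,180:380];b=imaging.get_image('scene')['img'][145:315,220:360]
cv2.imwrite('pics/s2.png',np.hstack([cv2.resize(a,(500,325)),cv2.resize(b,(268,325))]))
E
```

```text
8.125 [0.46596418 0.0996773  0.0375501 ] finger travel mm 101.27490117586241 F 2.038406673911581
```

View pics/s2.png

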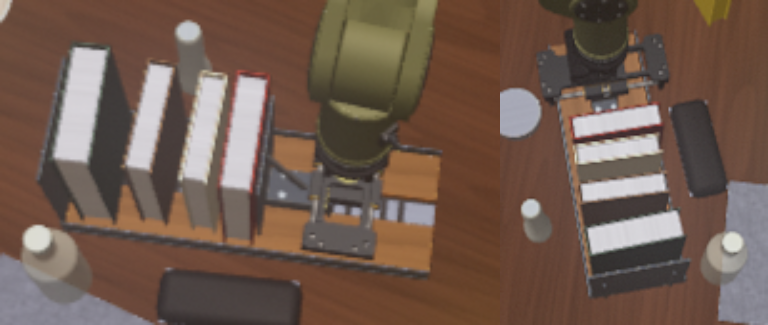

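The bookend is at about 0.10 m and the plate has reached the red book. All the books stand upright and the hand is clear of them.

jog_arm:
  rows: "-0.3 0 0 0 0 0 1; -0.3 0 0 0 0 0 1; -0.3 0 0 0 0 0 1; -0.3 0 0 0 0 0 1; -0.3 0 0 0 0 0 1"

```text
time: 8.85
position: [0.4696, 0.088, 0.0376]
tool_rot: [-1.874, -2.519, -0.002]
ft_force: [-0.3, 0.8, -0.3]
grip_width: 0.006
grip_force: 0.0
```

jog_arm:
  rows: "-0.3 0 0 0 0 0 1; -0.3 0 0 0 0 0 1; -0.3 0 0 0 0 0 1; -0.3 0 0 0 0 0 1; -0.3 0 0 0 0 0 1"

```text
time: 9.48
position: [0.4731, 0.076, 0.0376]
tool_rot: [-1.873, -2.516, -0.005]
ft_force: [-4.9, 13.8, 2.3]
grip_width: 0.005
grip_force: 7.1
```

jog_arm:
  rows: "-0.3 0 0 0 0 0 1; -0.3 0 0 0 0 0 1; -0.3 0 0 0 0 0 1; -0.2 0 0 0 0 0 1; 0 0 0 0 0 0 1"

```text
time: 10.1
position: [0.4775, 0.0609, 0.0376]
tool_rot: [-1.879, -2.518, -0.0]
ft_force: [-1.0, 3.5, 0.6]
grip_width: 0.005
grip_force: 1.6
```

```bash
python3 j.py
```

```text
10.1 [0.47754326 0.06092702 0.03755389] finger travel mm 141.70928474628508 F 3.6160076326387873
```

jog_arm:
  rows: "-0.2 0 0 0 0 0 1; -0.2 0 0 0 0 0 1; -0.2 0 0 0 0 0 1; -0.2 0 0 0 0 0 1; -0.2 0 0 0 0 0 1"

```text
time: 10.72
position: [0.4789, 0.0565, 0.0376]
tool_rot: [-1.871, -2.516, -0.005]
ft_force: [-5.8, 14.2, 3.1]
grip_width: 0.002
grip_force: 7.6
```

jog_arm:
  rows: "-0.2 0 0 0 0 0 1; -0.2 0 0 0 0 0 1; -0.2 0 0 0 0 0 1; -0.2 0 0 0 0 0 1; 0 0 0 0 0 0 1"

```text
time: 11.35
position: [0.483, 0.0427, 0.0376]
tool_rot: [1.879, 2.517, -0.0]
ft_force: [0.0, -0.2, -0.3]
grip_width: 0.009
grip_force: 0.0
```

```bash
python3 j.py
```

```text
11.35 [0.48296171 0.04271134 0.03756716] finger travel mm 160.70958078126958 F -0.24719393371091047
```

jog_arm:
  rows: "-0.15 0 0 0 0 0 1; -0.15 0 0 0 0 0 1; -0.15 0 0 0 0 0 1; 0 0 0 0 0 0 1"

```text
time: 11.85
position: [0.4834, 0.0411, 0.0375]
tool_rot: [-1.876, -2.518, -0.001]
ft_force: [-2.0, 5.6, 1.3]
grip_width: 0.007
grip_force: 3.0
```

```bash
python3 j.py
```

```text
11.85 [0.48340094 0.04110835 0.03754536] finger travel mm 162.3708682672869 F 5.96687086178789
```

jog_arm:
  rows: "-0.1 0 0 0 0 0 1; -0.1 0 0 0 0 0 1; 0 0 0 0 0 0 1"

```text
time: 12.22
position: [0.4836, 0.0406, 0.0376]
tool_rot: [-1.874, -2.517, -0.003]
ft_force: [-2.9, 8.8, 2.8]
grip_width: 0.008
grip_force: 4.6
```

```bash
python3 j.py
```

```text
12.225 [0.48356992 0.04060909 0.0375701 ] finger travel mm 162.89748326101804 F 9.277166167271858
```

jog_arm:
  rows: "-0.1 0 0 0 0 0 1; -0.1 0 0 0 0 0 1; 0 0 0 0 0 0 1"

```text
time: 12.6
position: [0.4838, 0.0399, 0.0376]
tool_rot: [-1.872, -2.516, -0.004]
ft_force: [-4.9, 10.8, 3.5]
grip_width: 0.004
grip_force: 5.9
```

jog_arm:
  rows: "-0.1 0 0 0 0 0 1; -0.1 0 0 0 0 0 1; 0 0 0 0 0 0 1"

```text
time: 12.98
position: [0.4841, 0.0387, 0.0376]
tool_rot: [-1.871, -2.516, -0.004]
ft_force: [-6.0, 12.0, 4.1]
grip_width: 0.005
grip_force: 6.8
```

```bash
python3 j.py
```

```text
12.975 [0.48409727 0.0387172  0.03758171] finger travel mm 164.86074098129149 F 13.247916316606139
```

jog_arm:
  rows: "-0.1 0 0 0 0 0 1; 0 0 0 0 0 0 1"

```text
time: 13.22
position: [0.4843, 0.0381, 0.0376]
tool_rot: [-1.871, -2.516, -0.005]
ft_force: [-5.2, 12.9, 4.1]
grip_width: 0.006
grip_force: 7.1
```

jog_arm:
  rows: "-0.1 0 0 0 0 0 1; 0 0 0 0 0 0 1"

```text
time: 13.48
position: [0.4846, 0.0372, 0.0376]
tool_rot: [-1.87, -2.516, -0.005]
ft_force: [-4.7, 13.0, 4.2]
grip_width: 0.005
grip_force: 7.1
```

```bash
python3 j.py
```

```text
13.475 [0.48459829 0.03716953 0.03760277] finger travel mm 166.486698617525 F 13.77446237213218
```

Past the force peak, so I go on in 1 mm steps.

jog_arm:
  rows: "-0.1 0 0 0 0 0 1; 0 0 0 0 0 0 1"

```text
time: 13.72
position: [0.4851, 0.0357, 0.0376]
tool_rot: [-1.871, -2.517, -0.004]
ft_force: [-5.8, 11.9, 4.4]
grip_width: 0.006
grip_force: 6.2
```

jog_arm:
  rows: "0 0 0 0 0 0 1; 0 0 0 0 0 0 1"

```text
time: 13.98
position: [0.4853, 0.035, 0.0376]
tool_rot: [-1.872, -2.517, -0.004]
ft_force: [-4.7, 9.7, 3.5]
grip_width: 0.005
grip_force: 5.5
```

```bash
python3 j.py
```

```text
13.975 [0.48528054 0.03500868 0.03759496] finger travel mm 168.75192151994142 F 10.634637950968973
```

jog_arm:
  rows: "0 0 0 0 0 0 1; 0 0 0 0 0 0 1"

```text
time: 14.22
position: [0.4855, 0.0341, 0.0376]
tool_rot: [-1.873, -2.517, -0.003]
ft_force: [-3.4, 7.9, 3.6]
grip_width: 0.002
grip_force: 4.2
```

jog_arm:
  rows: "-0.05 0 0 0 0 0 1; 0 0 0 0 0 0 1; 0 0 0 0 0 0 1"

```text
time: 14.6
position: [0.487, 0.0293, 0.0376]
tool_rot: [1.878, 2.517, -0.001]
ft_force: [-0.7, -0.3, 0.7]
grip_width: 0.004
grip_force: 0.0
```

```bash
python3 j.py
```

```text
14.6 [0.48702438 0.02928696 0.03759898] finger travel mm 174.7320630877135 F -0.050161969151689634
```

It has jumped with the finger still about 5 mm short of the last notch. I back off and look.

jog_arm:
  rows: "1 0 0 0 0 0 1; 3 0 0 0 0 0 1; 4 0 0 0 0 0 1; 5 0 0 0 0 0 1; 5 0 0 0 0 0 1"

```text
time: 15.22
position: [0.435, 0.2043, 0.0377]
tool_rot: [1.879, 2.517, 0.001]
ft_force: [0.8, 0.8, 0.0]
grip_width: 0.004
grip_force: 0.0
```

jog_arm:
  rows: "2 0 0 0 0 0 1; 0 0 -4 0 0 0 1; 0 0 -5 0 0 0 1; 0 0 -5 0 0 0 1; 0 0 0 0 0 0 1"

```text
time: 15.85
position: [0.4321, 0.2237, 0.1819]
tool_rot: [1.877, 2.516, 0.013]
ft_force: [-0.5, -0.1, -0.8]
grip_width: 0.003
grip_force: 0.0
```

```bash
python3 - <<'E'
from bench import imaging
import cv2,numpy as np
a=imaging.get_image('side')['img'][140:270,180:380];b=imaging.get_image('scene')['img'][145:315,220:360]
cv2.imwrite('pics/s3.png',np.hstack([cv2.resize(a,(523,340),interpolation=2),cv2.resize(b,(277,340),interpolation=2)]))
E
```

```text
(no output)
```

View pics/s3.png

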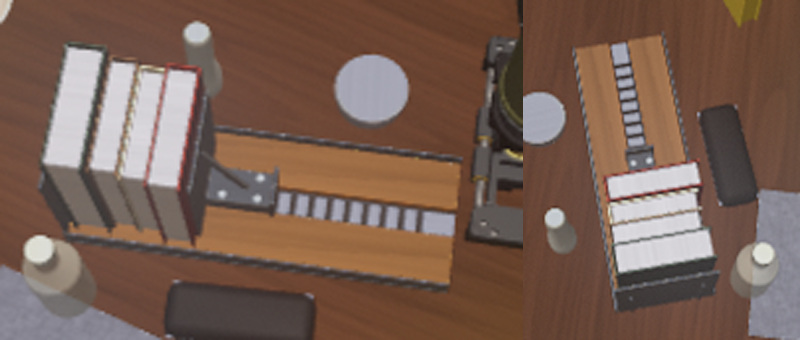

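```bash
python3 - <<'E'
from h import *
d=pickle.load(open('d0.pkl','rb'));r=d['side']
u=np.array([-.286,.958])
a=[onz(r,180+x/2.615-.3,140+y/2.615-.3,.067)[:2]@u for x,y in((278,172),(275,211))]
b=[onz(r,180+x/4-.375,140+y/4-.375,.067)[:2]@u for x,y in((680,290),(672,362))]
print(np.mean(b)-np.mean(a))
E
```

```text
0.17517336831685232
```

The bookend measures about 0.175 m along from its start, which can only be the 0.18 notch. The row is closed, the books are upright and the hand is clear.

```bash
python3 -c "
from bench import ticket
print(ticket.close_job())"
```

```text
the job is handed in; nothing more can be done
None
```

I pushed the bookend to the last notch (0.18 m; the final picture measured about 0.175 m, and the notches are 20 mm apart), left the four books upright and the hand clear, and handed the job in; no verdict was shown.

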